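Set the inspection camera down and hold the board shuttle in its notch

TASK

At the board inspection stand, turn the crank on top of the column to lower the camera all the way down onto its two red stop collars. Then take the board shuttle by its upright black knob and slide it in under the camera until you feel its spring ball drop into the notch marked red below the lens, without running past that notch. Finish holding: keep the knob firmly gripped with the shuttle in the notch while the picture is taken, and leave the camera itself and the other things on the bench alone.

Things in the scene. Friction and masses are not known exactly. Their poses are not given: they have to be found in the camera images.
- stand: Inspection stand, fixed: grey base plate (x -150 to 130, y -210 to 130, z 0 to 14 mm in its frame), steel rail on its robot side, column with rods, brass lead screw and top crank on its far side. Origin on the bench surface; +x points away from the robot (turned up to 0.22 rad), the rail runs along its y. In its frame the lens axis is at (x,y) = (-55, 0) mm, the crank's axis at (80, 0) mm.
- crank (a joint): Turn of the crank, rad. 0 = camera down on the red collars (hard stop); grows clockwise seen from above, which lifts the camera 10 mm a turn: turn COUNTERCLOCKWISE to lower. Starts 8.8 to 13.8. Drag 1.5 to 3 N at the knob; stays where left. At value q the knob stands at angle pi - q about the axis, counterclockwise from stand +x.
- crank_grip (a point): Middle of the crank's upright black knob, a cylinder 20 mm in diameter and 44 mm tall that spins freely on its pin, so a hand can hold it all the way round. It circles the axis at a radius of 45 mm, 280 mm above the bench. The top of the crank arm lies 24 mm below this point.
- crank_axis (a point): Point on the crank's vertical axis (the lead screw), level with the middle of the crank's knob, 280 mm above the bench. The hub's top is 21 mm below it, the column's top block (62 x 110 mm) 44 mm below.
- camera_head: Camera head on the lead-screw nut: black camera 46 x 46 x 54 mm, lens, white ring light 74 mm in diameter, grey arm. Moves only up and down. When down its underside is 100 mm and its top 212 mm above the bench (top at most 235 mm at the start). Origin on the lead-screw axis: z = 0 when down, more when raised. Not to be touched.
- shuttle (a joint): Travel of the board shuttle along the rail, m, growing along stand +y. 0 = its spring ball sits in the white-marked load notch, 0.130 = in the red-marked view notch under the lens (the one wanted), end stop 0.160. Starts 0.012 to 0.075. The ball pulls in from 5 mm either side of a notch; about 8 N along the rail pushes it out again. Elsewhere it drags 1 to 2 N and stays where left.
- shuttle_knob: Upright black knob with a red top, fixed on the shuttle's tongue: a cylinder 22 mm in diameter, 42 mm tall. Origin = grip point on its axis, 75 mm above the bench; its top is 18 mm above the origin, the tongue (32 mm wide) 26 mm below. It stands at stand x = -55 mm and, in the view notch, stand y = -125 mm. Axes as the stand's.
- view_notch (a point): The wanted notch: top middle of the V (10 mm wide, 5 mm deep; red mark on the strip and base plate beside it) in the top edge of the aluminium index strip on the robot side of the rail, 34 mm above the bench, at stand (x,y) = (-123, 0) mm. The shuttle's brass spring plunger runs along this strip, its ball 125 mm further along stand +y than the shuttle knob.
- solder_reel: Bystander: aluminium reel 60 mm in diameter, 52 mm tall, standing on the bench; origin under its centre. Leave alone.
- flux_jar: Bystander: amber jar 48 mm in diameter, 62 mm tall; origin under its centre. Leave alone.
- screwdriver: Bystander: red-handled screwdriver lying on the bench between robot and stand, its length along its x axis. Leave alone.
- spare_board: Bystander: loose green circuit board 88 x 104 mm lying on the bench, about 14 mm high with its parts; origin under its centre. Leave alone.
- parts_tray: Bystander: blue divided tray 100 x 140 x 28 mm; origin under its centre. Leave alone.
- brush: Bystander: small brush lying on the bench, its length along its x axis. Leave alone.
- bit_case: Bystander: green bit case 60 x 90 x 22 mm; origin under its centre. Leave alone.

How it is judged:
By the outcome, as a careful person would: the job done as asked, in the order asked, and still so for the second after the job is handed in, while the arm keeps its last pose, push and grip.
It also fails if it takes over 67 s, if anything falls off the work surface, if the arm or the gripper's body presses on something with over 40 N, if the wrist force passes 120 N, or if a joint passes its speed limit or range.

ROBOT

A 6-joint arm with a two-finger parallel gripper is mounted at the origin on the work surface. World frame = base frame: x ahead of the robot, y to its left, z up, the work surface at z = 0. Lengths are in m, angles in rad, forces in N, time in s.
With the tool pointing down it reaches from about 0.35 to 0.975 m from the base axis. Payload 4.9 kg.
Tool frame: the origin (TCP) lies on the front face of the gripper's body, between the roots of the fingers; the fingertips stand 73 mm ahead of it and the grasp point (between the pads) lies 54 mm ahead of it; z points along the fingers, y is the line along which they close (so a half turn about z gives the same grasp; the last joint's range is limited). The gripper opens to 85 mm and grips with 20 to 120 N. Pads are 22 mm wide; open, the fingers measure 114 mm over their backs; the gripper's body (76 mm by 85 mm) begins 54 mm behind the grasp point. The pads swing forward as they close: fully open they stand 13 mm farther back than shut.
Start: joints at [-1.33, 0.053, 1.613, -0, 1.476, -0.119], TCP at [0.22, -0.585, 0.304] pointing down, gripper open.
Joint ranges: [-3.01, 3.01], [-1.01, 2.22], [0.06, 2.58], [-1.02, 4.17], [0.09, 2.62], [-3.14, 3.14]. Speed limits (rad/s): [2.57, 2.57, 3.14, 3.14, 3.14, 3.14].

INTERFACE

Orientations are given as a rotation vector (axis times angle).
In Python, from station import status, imaging, order gives the robot as it stands.
- The arm moves only by the tool arm_command, never from a script. Its argument "increments" is a list of rows, each an object with "slide": the shift along the tool's x, y, z in m, a list of three; "spin": the turn about the tool's z in degrees; "gripper": the opening, from -1 (shut) to 1 (fully open). In form: [{"slide": [x, y, z], "spin": spin, "gripper": gripper}, ...]. A call has 1 to 8 rows; each row is the pose to reach, as a shift and turn from the pose commanded when the call began, along the tool's axes at that moment; what a row does not reach only later rows make up. A row lasts 1/12 s, in which the tool goes at most 41.7 mm and 7.16 degrees, less where a joint would pass 70% of its speed; a pose out of reach is approached as far as the arm can. A call with a gripper value outside its range is refused whole. The fingers move at their own pace and stop on an object; "newtons" is the grip in N (left out, the last holds). Time passes only in rows, so rows that repeat a pose let the fingers close. It gives the time, the measured TCP pose, the force, the opening and the grip force at its end, in the units of the state.
- status.get_obs(): the state, without advancing time (a new reading comes with each control period).
- imaging.get_image(name): name is "scene" or "top"; returns a dict with "frame" (420x560x3 uint8, red, green, blue), "vfov" (degrees; the focal length in pixels is half the picture's height over the tangent of half this angle, whatever the lens; pixels are square), "cx", "cy" (the principal point, pixels), "view" (4x4, takes a point from world to camera coordinates). Camera axes: x right, y up, looking along -z (the intrinsics and any distortion apply to the point x, -y, -z); pixel columns grow to the right and rows downward; lengths in m; the calibration is good to about 2 mm. A picture is of the moment at which its call begins. There is no depth.
- order.finish_job(): hands the job in; it is judged then, once.
The state is a dict: "t": time; "q": joint angles; "dq": joint speeds; "effort": joint torques, N m; "tool_pos": TCP position; "tool_rot": TCP orientation; "contact_force": force on the tool from outside, world axes, zero at the start; "wrist_torque": the same for the moment, N m; "opening": finger opening in m; "grip_force": force on a finger pad.
Only numpy, scipy, OpenCV 4.12 (cv2) and the standard library are available. Lean on these libraries where they do the work, as an engineer would, in place of code of your own. Each camera call takes 0.05 s, during which the arm holds its last target. There are 200 camera calls.

## Working session

There is one attempt and no reset: what is moved stays moved. The work goes in short steps, Python scripts to look and compute and a tool call to move; the robot and the scene stay as the last step left them, time stands still between calls to the robot, and variables do not carry over. Pictures are saved under pics/ and viewed, at most 10 in all, crops included, and the job is handed in when it is done.

Besides the shell and the picture viewer there is one more tool, called by a JSON object that holds its "name" and its "arguments". arm_command: Moves the arm, as the interface text tells. Its arguments: {"type":"object","properties":{"increments":{"type":"array","items":{"type":"object","properties":{"slide":{"type":"array","items":{"type":"number"}},"spin":{"type":"number"},"gripper":{"type":"number"}}}},"newtons":{"type":"number"}},"required":["increments"]}

```bash
ls; mkdir -p pics
python3 - <<'E'
from station import status, imaging, order
import cv2, numpy as np
for n in ("scene","top"):
    d=imaging.get_image(n); cv2.imwrite(f"pics/{n}0.png",d["frame"][:,:,::-1])
    print(n,{k:v for k,v in d.items() if k!="frame"})
print(status.get_obs())
E
```

```text
pics
scene {'vfov': 49.13466452185938, 'cx': 269.2729801565386, 'cy': 213.43727859572988, 'view': array([[ 0.85210551,  0.52300174,  0.01963076, -0.4221446 ],
       [-0.37732225,  0.58789801,  0.71554445,  0.0739236 ],
       [ 0.36269011, -0.61712649,  0.69829133, -1.53712832],
       [ 0.        ,  0.        ,  0.        ,  1.        ]])}
top {'vfov': 46.9101431695443, 'cx': 283.7109190898622, 'cy': 212.24629417993225, 'view': array([[ 1.90874204e-02, -9.99817799e-01, -1.99873861e-04,
        -2.66040205e-02],
       [ 9.95791069e-01,  1.89926220e-02,  8.96628492e-02,
        -4.82399161e-01],
       [-8.96427163e-02, -1.91046511e-03,  9.95972155e-01,
        -1.48382167e+00],
       [ 0.00000000e+00,  0.00000000e+00,  0.00000000e+00,
         1.00000000e+00]])}
{'t': 0.1, 'q': array([-1.33001011e+00,  5.32737385e-02,  1.61419981e+00, -2.37132703e-05,
        1.47601925e+00, -1.18977677e-01]), 'dq': array([ 0.00027682, -0.00014882, -0.00264713,  0.00044394, -0.00086046,
       -0.00290245]), 'effort': array([-4.18763348e-04, -3.94901741e+01, -3.71362603e+01, -1.56959745e-04,
        3.98219941e-03, -1.14616975e-05]), 'tool_pos': array([ 0.21993386, -0.58454326,  0.30277069]), 'tool_rot': array([-3.08903725e+00, -5.61737530e-01,  2.18548193e-04]), 'contact_force': array([ 0.23510294, -0.31659424,  0.17180368]), 'wrist_torque': array([-0.02051144,  0.04834344, -0.00903323]), 'grip_force': 0.0, 'opening': 0.08545577764369594}
```

View pics/scene0.png

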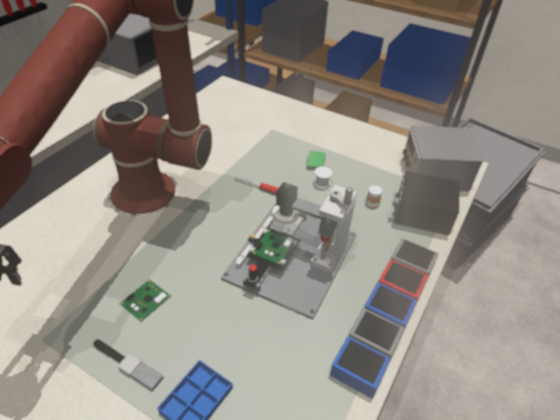

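View pics/top0.png

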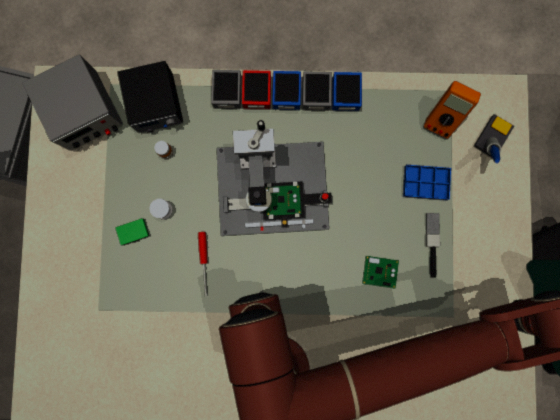

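```bash
cat > h.py <<'E'
import numpy as np, cv2
from station import status, imaging, order
def cam(d):
    h=d["frame"].shape[0]; f=h/2/np.tan(np.radians(d["vfov"]/2)); V=d["view"]
    return f,d["cx"],d["cy"],V[:3,:3],V[:3,3]
def ray(d,u,v,z):
    f,cx,cy,R,t=cam(d); o=-R.T@t; k=R.T@np.array([(u-cx)/f,-(v-cy)/f,-1]); return o+k*(z-o[2])/k[2]
def proj(d,p):
    f,cx,cy,R,t=cam(d); c=R@np.array(p)+t; return np.array([cx+f*c[0]/-c[2],cy-f*c[1]/-c[2]])
E
python3 - <<'E'
from h import *
d=imaging.get_image("top"); im=d["frame"][:,:,::-1]
c=cv2.resize(im[108:242,205:345],None,fx=5.6,fy=4.4*5.6/4.4*0.785,interpolation=cv2.INTER_CUBIC)
c=cv2.resize(im[110:243,207:343],None,fx=4.4,fy=4.4,interpolation=cv2.INTER_CUBIC); cv2.imwrite("pics/tc.png",c)
d=imaging.get_image("scene"); im=d["frame"][:,:,::-1]
cv2.imwrite("pics/sc.png",cv2.resize(im[175:315,215:365],None,fx=4.2,fy=4.2,interpolation=cv2.INTER_CUBIC))
E
```

```text
(no output)
```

View pics/tc.png

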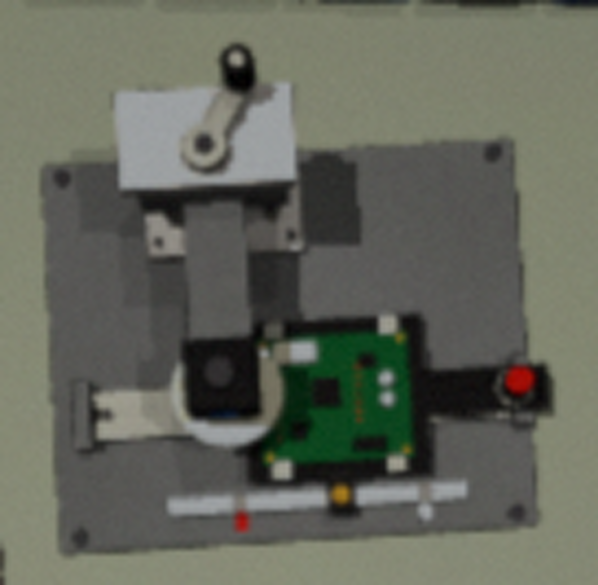

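View pics/sc.png

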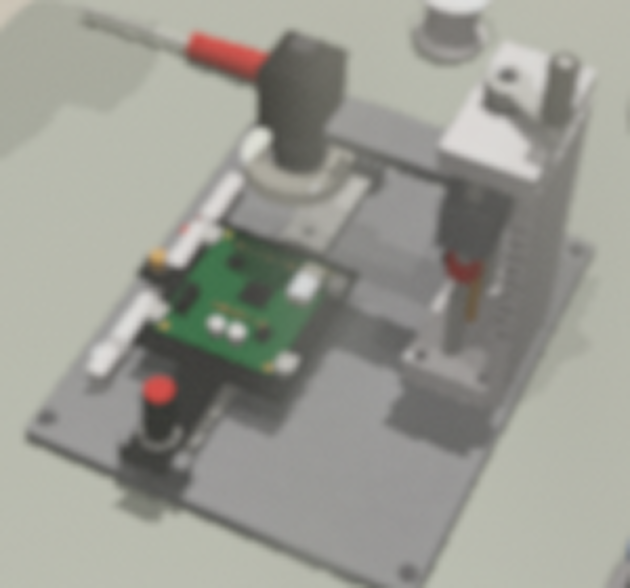

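```bash
cat > m.py <<'E'
from h import *
from scipy.optimize import least_squares
dt=imaging.get_image("top"); ds=imaging.get_image("scene")
T=lambda x,y:((x+.5)/4.4-.5+207,(y+.5)/4.4-.5+110)
S=lambda x,y:((x+.5)/4.2-.5+215,(y+.5)/4.2-.5+175)
# stand corners (x,y,z), pixel, camera
C=[((130,130,14),dt,T(42,165)),((130,-210,14),dt,T(513,140)),((-150,-210,14),dt,T(537,522)),((-150,130,14),dt,T(60,553)),
((80,0,259),dt,T(205,145)),((-150,-210,14),ds,S(27,435)),((80,0,259),ds,S(508,75)),((-123,0,34),dt,T(241,500))]
def w(p,s):
    c,n=np.cos(p[2]),np.sin(p[2]); return np.array([p[0]+c*s[0]/1e3-n*s[1]/1e3,p[1]+n*s[0]/1e3+c*s[1]/1e3,s[2]/1e3])
for s,d,u in C: print(s,"top" if d is dt else "scene",ray(d,*u,s[2]/1e3).round(4))
r=least_squares(lambda p:np.concatenate([proj(d,w(p,s))-u for s,d,u in C]),[.55,-.02,0])
P=r.x; print("stand",P,r.fun.round(1))
def inst(a):
    c,n=np.cos(P[2]),np.sin(P[2]); v=a[:2]-P[:2]; return np.array([c*v[0]+n*v[1],-n*v[0]+c*v[1]])*1e3
for nm,d,u,z in [("knob",dt,T(519,381),.093),("knob",ds,S(160,390),.093),("crank",dt,T(237,60),.302),("crank",ds,S(564,62),.302)]:
    a=ray(d,*u,z); print(nm,a.round(4),inst(a).round(1))
for n,s in [("axis",(80,0,280)),("knobview",(-55,-125,75))]: print(n,w(P,s).round(4))
E
python3 m.py
```

```text
(130, 130, 14) top [0.6864 0.2003 0.014 ]
(130, -210, 14) top [ 0.7111 -0.1382  0.014 ]
(-150, -210, 14) top [ 0.4361 -0.1584  0.014 ]
(-150, 130, 14) top [0.4077 0.1788 0.014 ]
(80, 0, 259) top [0.6455 0.0666 0.259 ]
(-150, -210, 14) scene [ 0.4398 -0.1642  0.014 ]
(80, 0, 259) scene [0.6467 0.0642 0.259 ]
(-123, 0, 34) top [0.4464 0.0506 0.034 ]
stand [0.56752152 0.0603173  0.0819376 ] [-0.1 -0.   0.1 -1.   0.9  0.3  0.4  0.1 -0.1 -0.7 -0.7 -1.4  0.6 -0.5
  0.1  0.5]
knob [ 0.5266 -0.138   0.093 ] [ -57.1 -194.3]
knob [ 0.5281 -0.1391  0.093 ] [ -55.6 -195.5]
crank [0.6862 0.0462 0.302 ] [117.1 -23.8]
crank [0.6856 0.0452 0.302 ] [116.5 -24.7]
axis [0.6473 0.0669 0.28  ]
knobview [ 0.5229 -0.0688  0.075 ]
```

```bash
cat >> h.py <<'E'
YAW=0.082
def go(x,y,z,yaw=YAW):
    "shift (tool axes, mm) and spin (deg) from the present pose to TCP x,y,z"
    s=status.get_obs(); R=cv2.Rodrigues(s["tool_rot"])[0]
    a=np.arctan2(R[1,0],R[0,0])
    print("slide mm",(R.T@(np.array([x,y,z])-s["tool_pos"])*1e3).round(1),"spin",round(np.degrees(a-yaw),1),"R",R.round(3).tolist())
E
python3 -c "
from h import *
go(.686,.0457,.42)"
```

```text
slide mm [ 658.1 -426.2 -116.2] spin 15.9 R [[0.936, 0.352, -0.0], [0.352, -0.936, 0.001], [0.0, -0.001, -1.0]]
```

{"name": "arm_command", "arguments": {"increments": [{"slide": [0,0,-0.04],"spin": 5,"gripper": 1},{"slide": [0,0,-0.08],"spin": 10,"gripper": 1},{"slide": [0,0,-0.116],"spin": 15.9,"gripper": 1},{"slide": [0.165,-0.107,-0.116],"spin": 15.9,"gripper": 1},{"slide": [0.165,-0.107,-0.116],"spin": 15.9,"gripper": 1},{"slide": [0.165,-0.107,-0.116],"spin": 15.9,"gripper": 1},{"slide": [0.165,-0.107,-0.116],"spin": 15.9,"gripper": 1},{"slide": [0.165,-0.107,-0.116],"spin": 15.9,"gripper": 1}]}}

```text
t: 0.97
tool_pos: [0.3381, -0.4243, 0.4202]
tool_rot: [-3.139, -0.131, -0.001]
contact_force: [0.7, 0.4, 0.6]
opening: 0.0854
grip_force: 0.0
```

```bash
python3 -c "
from h import *
go(.686,.0457,.42);print(status.get_obs()['t'])"
```

```text
slide mm [ 385.9 -439.3    0.5] spin 0.1 R [[0.997, 0.083, 0.001], [0.083, -0.997, 0.0], [0.001, -0.0, -1.0]]
0.9667
```

{"name": "arm_command", "arguments": {"increments": [{"slide": [0.2,-0.228,0],"spin": 0,"gripper": 1},{"slide": [0.2,-0.228,0],"spin": 0,"gripper": 1},{"slide": [0.2,-0.228,0],"spin": 0,"gripper": 1},{"slide": [0.2,-0.228,0],"spin": 0,"gripper": 1},{"slide": [0.2,-0.228,0],"spin": 0,"gripper": 1},{"slide": [0.2,-0.228,0],"spin": 0,"gripper": 1},{"slide": [0.2,-0.228,0],"spin": 0,"gripper": 1},{"slide": [0.2,-0.228,0],"spin": 0,"gripper": 1}]}}

```text
t: 1.63
tool_pos: [0.5194, -0.1788, 0.4199]
tool_rot: [-3.137, -0.138, -0.002]
contact_force: [-0.7, 1.0, 0.7]
opening: 0.0854
grip_force: 0.0
```

{"name": "arm_command", "arguments": {"increments": [{"slide": [0.17,-0.195,0],"spin": 0,"gripper": 1},{"slide": [0.17,-0.195,0],"spin": 0,"gripper": 1},{"slide": [0.17,-0.195,0],"spin": 0,"gripper": 1},{"slide": [0.17,-0.195,0],"spin": 0,"gripper": 1},{"slide": [0.17,-0.195,0],"spin": 0,"gripper": 1},{"slide": [0.17,-0.195,0],"spin": 0,"gripper": 1},{"slide": [0.17,-0.195,0],"spin": 0,"gripper": 1},{"slide": [0.17,-0.195,0],"spin": 0,"gripper": 1}]}}

```text
t: 2.3
tool_pos: [0.6717, 0.0273, 0.4187]
tool_rot: [-3.138, -0.135, 0.003]
contact_force: [-0.3, -0.2, -0.3]
opening: 0.0856
grip_force: 0.0
```

```bash
python3 -c "
from h import *
go(.686,.0457,.34);print(status.get_obs())"
```

```text
slide mm [ 15.9 -17.   78.7] spin 0.2 R [[0.996, 0.086, -0.002], [0.086, -0.996, 0.0], [-0.002, -0.0, -1.0]]
{'t': 2.3, 'q': array([-6.99315226e-02,  1.22628158e-01,  1.35018135e+00,  5.62060722e-05,
        1.67040655e+00,  1.41512356e+00]), 'dq': array([-0.05279914, -0.04385904,  0.03391411, -0.0258606 ,  0.01195842,
       -0.01825437]), 'effort': array([  1.59227874, -42.94189095, -38.95139337,   0.1756508 ,
        -0.09773934,   0.11147872]), 'tool_pos': array([0.67171092, 0.02734291, 0.41872389]), 'tool_rot': array([-3.13846666e+00, -1.34639219e-01,  2.52376195e-03]), 'contact_force': array([-0.32391766, -0.1947418 , -0.29177709]), 'wrist_torque': array([ 0.04152156,  0.00023901, -0.00818652]), 'grip_force': 0.0, 'opening': 0.08556895646691028}
```

{"name": "arm_command", "arguments": {"increments": [{"slide": [0.016,-0.017,0],"spin": 0,"gripper": 1},{"slide": [0.016,-0.017,0],"spin": 0,"gripper": 1},{"slide": [0.016,-0.017,0.025],"spin": 0,"gripper": 1},{"slide": [0.016,-0.017,0.05],"spin": 0,"gripper": 1},{"slide": [0.016,-0.017,0.078],"spin": 0,"gripper": 1},{"slide": [0.016,-0.017,0.078],"spin": 0,"gripper": 1},{"slide": [0.016,-0.017,0.078],"spin": 0,"gripper": 1}]}}

```text
t: 2.88
tool_pos: [0.6841, 0.042, 0.34]
tool_rot: [3.139, 0.127, -0.007]
contact_force: [-0.2, 0.2, 0.7]
opening: 0.0853
grip_force: 0.0
```

```bash
python3 -c "
from h import *
go(.686,.0457,.34);print(status.get_obs()['contact_force'])"
```

```text
slide mm [ 2.2 -3.6 -0. ] spin -0.1 R [[0.997, 0.081, -0.005], [0.081, -0.997, -0.0], [-0.005, -0.0, -1.0]]
[-0.17508553  0.24198216  0.68430966]
```

Close on the knob with light grip (after a small correction).

{"name": "arm_command", "arguments": {"increments": [{"slide": [0.002,-0.003,0],"spin": 0,"gripper": 1},{"slide": [0.002,-0.003,0],"spin": 0,"gripper": 0},{"slide": [0.002,-0.003,0],"spin": 0,"gripper": -0.5},{"slide": [0.002,-0.003,0],"spin": 0,"gripper": -1},{"slide": [0.002,-0.003,0],"spin": 0,"gripper": -1},{"slide": [0.002,-0.003,0],"spin": 0,"gripper": -1},{"slide": [0.002,-0.003,0],"spin": 0,"gripper": -1},{"slide": [0.002,-0.003,0],"spin": 0,"gripper": -1}], "newtons": 30}}

```text
t: 3.55
tool_pos: [0.6873, 0.0465, 0.3426]
tool_rot: [3.138, 0.129, 0.002]
contact_force: [-0.3, -0.4, 2.1]
opening: 0.0187
grip_force: 29.8
```

{"name": "arm_command", "arguments": {"increments": [{"slide": [0,0,0],"spin": 0,"gripper": -1},{"slide": [0,0,0],"spin": 0,"gripper": -1},{"slide": [0,0,0],"spin": 0,"gripper": -1},{"slide": [0,0,0],"spin": 0,"gripper": -1}]}}

```text
t: 3.88
tool_pos: [0.6873, 0.0466, 0.3425]
tool_rot: [3.139, 0.129, 0.002]
contact_force: [0.6, -0.6, 3.4]
opening: 0.0194
grip_force: 29.9
```

```bash
python3 -c "
from h import *
go(.686,.0457,.34)
for n in ('scene','top'):
  d=imaging.get_image(n); im=d['frame'][:,:,::-1]
  c=im[150:315,215:375] if n=='scene' else im[90:243,207:343]
  cv2.imwrite(f'pics/{n}1.png',cv2.resize(c,None,fx=3.4,fy=3.4,interpolation=cv2.INTER_CUBIC))
cv2.imwrite('pics/b1.png',cv2.imread('pics/scene1.png'))
"
```

```text
slide mm [-1.3  0.8  2.5] spin 0.0 R [[0.997, 0.082, 0.001], [0.082, -0.997, -0.0], [0.001, 0.0, -1.0]]
```

View pics/scene1.png

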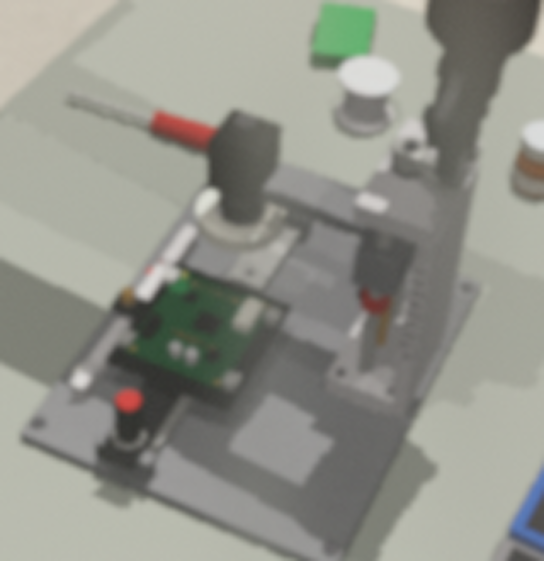

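Run:
```python
import numpy as np
a0=-31.7
for k in range(7):
    a=np.radians(a0+80*k+10*np.arange(9)); x=.045*np.cos(a); y=-.045*np.sin(a)
    print(k,[[round(x[i]-x[0],4),round(y[i]-y[0],4),0] for i in range(1,9)])
```

```text
0 [[np.float64(0.0035), np.float64(-0.007), 0], [np.float64(0.0058), np.float64(-0.0145), 0], [np.float64(0.0067), np.float64(-0.0223), 0], [np.float64(0.0062), np.float64(-0.0301), 0], [np.float64(0.0044), np.float64(-0.0378), 0], [np.float64(0.0013), np.float64(-0.045), 0], [np.float64(-0.003), np.float64(-0.0515), 0], [np.float64(-0.0084), np.float64(-0.0572), 0]]
1 [[np.float64(-0.0063), np.float64(-0.0047), 0], [np.float64(-0.0133), np.float64(-0.0082), 0], [np.float64(-0.0208), np.float64(-0.0105), 0], [np.float64(-0.0286), np.float64(-0.0114), 0], [np.float64(-0.0364), np.float64(-0.0109), 0], [np.float64(-0.0441), np.float64(-0.0091), 0], [np.float64(-0.0513), np.float64(-0.006), 0], [np.float64(-0.0578), np.float64(-0.0017), 0]]
2 [[np.float64(-0.0057), np.float64(0.0054), 0], [np.float64(-0.0104), np.float64(0.0117), 0], [np.float64(-0.0139), np.float64(0.0187), 0], [np.float64(-0.0162), np.float64(0.0262), 0], [np.float64(-0.0171), np.float64(0.034), 0], [np.float64(-0.0166), np.float64(0.0418), 0], [np.float64(-0.0148), np.float64(0.0494), 0], [np.float64(-0.0117), np.flo
[... 797 characters left out ...]
, [np.float64(-0.0049), np.float64(-0.0148), 0], [np.float64(-0.0092), np.float64(-0.0214), 0], [np.float64(-0.0146), np.float64(-0.0271), 0], [np.float64(-0.0209), np.float64(-0.0318), 0], [np.float64(-0.0279), np.float64(-0.0353), 0], [np.float64(-0.0354), np.float64(-0.0376), 0], [np.float64(-0.0432), np.float64(-0.0385), 0]]
6 [[np.float64(-0.0078), np.float64(0.0005), 0], [np.float64(-0.0155), np.float64(0.0023), 0], [np.float64(-0.0227), np.float64(0.0054), 0], [np.float64(-0.0292), np.float64(0.0097), 0], [np.float64(-0.0349), np.float64(0.015), 0], [np.float64(-0.0396), np.float64(0.0213), 0], [np.float64(-0.0431), np.float64(0.0283), 0], [np.float64(-0.0454), np.float64(0.0359), 0]]
```

{"name": "arm_command", "arguments": {"increments": [{"slide": [0.0035,-0.007,0],"spin": 0,"gripper": -1},{"slide": [0.0058,-0.0145,0],"spin": 0,"gripper": -1},{"slide": [0.0067,-0.0223,0],"spin": 0,"gripper": -1},{"slide": [0.0062,-0.0301,0],"spin": 0,"gripper": -1},{"slide": [0.0044,-0.0378,0],"spin": 0,"gripper": -1},{"slide": [0.0013,-0.045,0],"spin": 0,"gripper": -1},{"slide": [-0.003,-0.0515,0],"spin": 0,"gripper": -1},{"slide": [-0.0084,-0.0572,0],"spin": 0,"gripper": -1}]}}

```text
t: 4.65
tool_pos: [0.6735, 0.1025, 0.3424]
tool_rot: [3.135, 0.128, -0.003]
contact_force: [-5.2, -8.7, 5.4]
opening: 0.0191
grip_force: 30.4
```

```bash
cat >> h.py <<'E'
def crank(ax=(.6473,.0669)):
    s=status.get_obs(); v=s["tool_pos"][:2]-ax; c,n=np.cos(YAW),np.sin(YAW)
    x,y=c*v[0]+n*v[1],-n*v[0]+c*v[1]
    print("t",s["t"],"stand rel mm",x*1e3,y*1e3,"r",np.hypot(x,y)*1e3,"ang",np.degrees(np.arctan2(y,x)),"z",s["tool_pos"][2],"F",s["contact_force"].round(1),"op",s["opening"],s["grip_force"])
E
python3 -c "
from h import *
crank()"
```

```text
t 4.65 stand rel mm 29.01569443981547 33.28841694731974 r 44.159135257422584 ang 48.92311616149104 z 0.3423600103073807 F [-5.2 -8.7  5.4] op 0.019089110324548558 30.386562645435333
```

{"name": "arm_command", "arguments": {"increments": [{"slide": [-0.0063,-0.0047,0],"spin": 0,"gripper": -1},{"slide": [-0.0133,-0.0082,0],"spin": 0,"gripper": -1},{"slide": [-0.0208,-0.0105,0],"spin": 0,"gripper": -1},{"slide": [-0.0286,-0.0114,0],"spin": 0,"gripper": -1},{"slide": [-0.0364,-0.0109,0],"spin": 0,"gripper": -1},{"slide": [-0.0441,-0.0091,0],"spin": 0,"gripper": -1},{"slide": [-0.0513,-0.006,0],"spin": 0,"gripper": -1},{"slide": [-0.0578,-0.0017,0],"spin": 0,"gripper": -1}]}}

```text
t: 5.32
tool_pos: [0.617, 0.1, 0.3424]
tool_rot: [3.138, 0.129, 0.006]
contact_force: [4.8, -2.5, 2.5]
opening: 0.019
grip_force: 30.0
```

```bash
python3 -c "
from h import *
crank()"
```

```text
t 5.3167 stand rel mm -27.459455871696942 35.50132864766377 r 44.881689501611945 ang 127.72112160801784 z 0.34244728715344575 F [ 4.8 -2.5  2.5] op 0.01899502037430926 30.042729377746582
```

Tracking well; continue.

{"name": "arm_command", "arguments": {"increments": [{"slide": [-0.0057,0.0054,0],"spin": 0,"gripper": -1},{"slide": [-0.0104,0.0117,0],"spin": 0,"gripper": -1},{"slide": [-0.0139,0.0187,0],"spin": 0,"gripper": -1},{"slide": [-0.0162,0.0262,0],"spin": 0,"gripper": -1},{"slide": [-0.0171,0.034,0],"spin": 0,"gripper": -1},{"slide": [-0.0166,0.0418,0],"spin": 0,"gripper": -1},{"slide": [-0.0148,0.0494,0],"spin": 0,"gripper": -1},{"slide": [-0.0117,0.0566,0],"spin": 0,"gripper": -1}]}}

```text
t: 5.98
tool_pos: [0.6084, 0.0421, 0.3424]
tool_rot: [-3.138, -0.129, 0.005]
contact_force: [-2.4, 1.7, 7.3]
opening: 0.019
grip_force: 30.4
```

{"name": "arm_command", "arguments": {"increments": [{"slide": [0.0043,0.0066,0],"spin": 0,"gripper": -1},{"slide": [0.0097,0.0123,0],"spin": 0,"gripper": -1},{"slide": [0.016,0.017,0],"spin": 0,"gripper": -1},{"slide": [0.023,0.0205,0],"spin": 0,"gripper": -1},{"slide": [0.0305,0.0227,0],"spin": 0,"gripper": -1},{"slide": [0.0383,0.0236,0],"spin": 0,"gripper": -1},{"slide": [0.0461,0.0232,0],"spin": 0,"gripper": -1},{"slide": [0.0538,0.0214,0],"spin": 0,"gripper": -1}]}}

```text
t: 6.65
tool_pos: [0.6645, 0.0244, 0.3424]
tool_rot: [3.138, 0.127, -0.003]
contact_force: [-2.1, -1.7, 6.5]
opening: 0.0188
grip_force: 30.5
```

```bash
python3 -c "
from h import *
crank()"
```

```text
t 6.65 stand rel mm 13.64372910992408 -43.79627635979182 r 45.87227013140127 ang -72.69677057944776 z 0.34240713852551424 F [-2.1 -1.7  6.5] op 0.01884119766832071 30.455939769744873
```

{"name": "arm_command", "arguments": {"increments": [{"slide": [0.0072,-0.0031,0],"spin": 0,"gripper": -1},{"slide": [0.0138,-0.0074,0],"spin": 0,"gripper": -1},{"slide": [0.0195,-0.0128,0],"spin": 0,"gripper": -1},{"slide": [0.0242,-0.0191,0],"spin": 0,"gripper": -1},{"slide": [0.0277,-0.0261,0],"spin": 0,"gripper": -1},{"slide": [0.0299,-0.0336,0],"spin": 0,"gripper": -1},{"slide": [0.0309,-0.0414,0],"spin": 0,"gripper": -1},{"slide": [0.0304,-0.0492,0],"spin": 0,"gripper": -1}]}}

```text
t: 7.32
tool_pos: [0.6906, 0.0763, 0.3424]
tool_rot: [3.137, 0.128, -0.003]
contact_force: [-2.3, -2.1, 6.8]
opening: 0.019
grip_force: 30.5
```

{"name": "arm_command", "arguments": {"increments": [{"slide": [-0.0018,-0.0076,0],"spin": 0,"gripper": -1},{"slide": [-0.0049,-0.0148,0],"spin": 0,"gripper": -1},{"slide": [-0.0092,-0.0214,0],"spin": 0,"gripper": -1},{"slide": [-0.0146,-0.0271,0],"spin": 0,"gripper": -1},{"slide": [-0.0209,-0.0318,0],"spin": 0,"gripper": -1},{"slide": [-0.0279,-0.0353,0],"spin": 0,"gripper": -1},{"slide": [-0.0354,-0.0376,0],"spin": 0,"gripper": -1},{"slide": [-0.0432,-0.0385,0],"spin": 0,"gripper": -1}]}}

```text
t: 7.98
tool_pos: [0.6446, 0.1109, 0.3424]
tool_rot: [3.137, 0.128, 0.001]
contact_force: [2.4, -3.4, 5.9]
opening: 0.0192
grip_force: 30.4
```

```bash
python3 -c "
from h import *
crank()"
```

```text
t 7.9833 stand rel mm 0.9078279050093755 44.088648536474004 r 44.09799407317576 ang 88.82039119195962 z 0.34240217575461934 F [ 2.4 -3.4  5.9] op 0.019180110353256265 30.350999236106873
```

{"name": "arm_command", "arguments": {"increments": [{"slide": [-0.0078,0.0005,0],"spin": 0,"gripper": -1},{"slide": [-0.0155,0.0023,0],"spin": 0,"gripper": -1},{"slide": [-0.0227,0.0054,0],"spin": 0,"gripper": -1},{"slide": [-0.0292,0.0097,0],"spin": 0,"gripper": -1},{"slide": [-0.0349,0.015,0],"spin": 0,"gripper": -1},{"slide": [-0.0396,0.0213,0],"spin": 0,"gripper": -1},{"slide": [-0.0431,0.0283,0],"spin": 0,"gripper": -1},{"slide": [-0.0454,0.0359,0],"spin": 0,"gripper": -1}]}}

```text
t: 8.65
tool_pos: [0.602, 0.0724, 0.3424]
tool_rot: [-3.137, -0.13, -0.0]
contact_force: [2.2, 1.9, 5.6]
opening: 0.019
grip_force: 30.3
```

{"name": "arm_command", "arguments": {"increments": [{"slide": [-0.0003,0.0016,0],"spin": 0,"gripper": -1},{"slide": [-0.0005,0.0032,0],"spin": 0,"gripper": -1},{"slide": [-0.0007,0.0048,0],"spin": 0,"gripper": -1},{"slide": [-0.0008,0.0064,0],"spin": 0,"gripper": -1},{"slide": [-0.0009,0.008,0],"spin": 0,"gripper": -1},{"slide": [-0.0009,0.0095,0],"spin": 0,"gripper": -1},{"slide": [-0.0009,0.0095,0],"spin": 0,"gripper": -1},{"slide": [-0.0009,0.0095,0],"spin": 0,"gripper": -1}]}}

```text
t: 9.32
tool_pos: [0.6017, 0.0628, 0.3424]
tool_rot: [-3.138, -0.129, 0.002]
contact_force: [-1.3, 0.2, 6.3]
opening: 0.019
grip_force: 30.4
```

```bash
python3 -c "
from h import *
crank()"
```

```text
t 9.3167 stand rel mm -45.75196086323103 -0.37272127690804935 r 45.753479036909134 ang -179.53324659116961 z 0.34239590678965254 F [-1.3  0.2  6.3] op 0.01903776712038989 30.406208038330078
```

{"name": "arm_command", "arguments": {"increments": [{"slide": [0,0.001,0],"spin": 0,"gripper": -1},{"slide": [0,0.002,0],"spin": 0,"gripper": -1},{"slide": [0.0001,0.003,0],"spin": 0,"gripper": -1},{"slide": [0.0002,0.004,0],"spin": 0,"gripper": -1},{"slide": [0.0002,0.004,0],"spin": 0,"gripper": -1}]}}

```text
t: 9.73
tool_pos: [0.6019, 0.0614, 0.3424]
tool_rot: [-3.131, -0.132, 0.003]
contact_force: [-3.4, 9.2, 7.6]
opening: 0.0189
grip_force: 30.7
```

```bash
python3 -c "
from h import *
crank()"
```

```text
t 9.7333 stand rel mm -45.73192554082095 -1.7398856192323733 r 45.76501082310812 ang -177.82121470621513 z 0.3423783600047032 F [-3.4  9.2  7.6] op 0.01892000191173637 30.714293718338013
```

{"name": "arm_command", "arguments": {"increments": [{"slide": [0,0.0015,0],"spin": 0,"gripper": -1},{"slide": [0,0.003,0],"spin": 0,"gripper": -1},{"slide": [0,0.003,0],"spin": 0,"gripper": -1},{"slide": [0,0.003,0],"spin": 0,"gripper": -1}]}}

```text
t: 10.07
tool_pos: [0.6019, 0.0608, 0.3424]
tool_rot: [-3.126, -0.135, 0.003]
contact_force: [-3.1, 17.7, 7.0]
opening: 0.0191
grip_force: 31.1
```

```bash
python3 -c "
from h import *
crank()
d=imaging.get_image('scene'); im=d['frame'][:,:,::-1]
cv2.imwrite('pics/s2.png',cv2.resize(im[150:315,215:375],None,fx=3.4,fy=3.4,interpolation=cv2.INTER_CUBIC))
"
```

```text
t 10.0667 stand rel mm -45.76909794155765 -2.3365792551166726 r 45.82870202176076 ang -177.0775039839129 z 0.3423655424306267 F [-3.1 17.7  7. ] op 0.019122268030257048 31.084928512573242
```

View pics/s2.png

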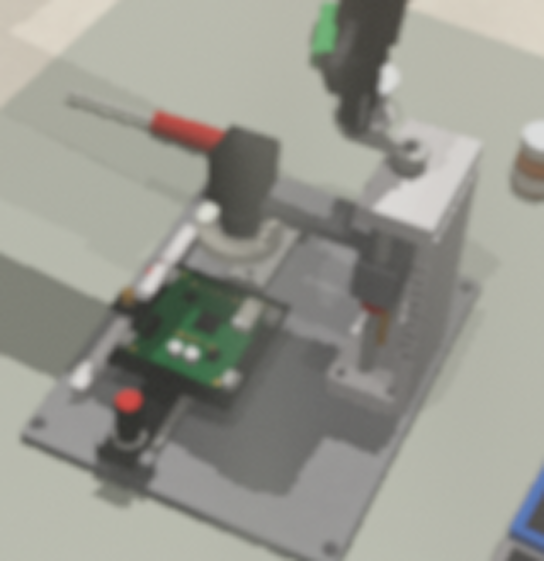

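{"name": "arm_command", "arguments": {"increments": [{"slide": [0,-0.0025,0],"spin": 0,"gripper": -1},{"slide": [0,-0.005,0],"spin": 0,"gripper": -1},{"slide": [0,-0.005,0],"spin": 0,"gripper": -1},{"slide": [0,-0.005,0],"spin": 0,"gripper": 1},{"slide": [0,-0.005,0],"spin": 0,"gripper": 1},{"slide": [0,-0.005,0],"spin": 0,"gripper": 1},{"slide": [0,-0.005,0],"spin": 0,"gripper": 1},{"slide": [0,-0.005,0],"spin": 0,"gripper": 1}]}}

```text
t: 10.78
tool_pos: [0.6023, 0.0607, 0.3409]
tool_rot: [-3.139, -0.129, 0.003]
contact_force: [0.4, 0.1, -0.1]
opening: 0.0783
grip_force: 0.0
```

{"name": "arm_command", "arguments": {"increments": [{"slide": [0,0,0],"spin": 0,"gripper": 1},{"slide": [0,0,-0.02],"spin": 0,"gripper": 1},{"slide": [0,0,-0.05],"spin": 0,"gripper": 1},{"slide": [0,0,-0.08],"spin": 0,"gripper": 1},{"slide": [0,0,-0.08],"spin": 0,"gripper": 1}]}}

```text
t: 11.2
tool_pos: [0.6039, 0.0609, 0.43]
tool_rot: [3.138, 0.129, 0.018]
contact_force: [-0.6, 0.5, 1.4]
opening: 0.0853
grip_force: 0.0
```

```bash
python3 -c "
from h import *
crank(); go(.5265,-.1385,.42)"
```

```text
t 11.2 stand rel mm -43.75711366131888 -2.436845533578403 r 43.82491542632 ang -176.8124750404463 z 0.4299645469429799 F [-0.6  0.5  1.4] op 0.0852524216545534 0.0
slide mm [-93.6 192.3   9.1] spin 0.0 R [[0.997, 0.082, 0.011], [0.082, -0.997, -0.0], [0.011, 0.001, -1.0]]
```

{"name": "arm_command", "arguments": {"increments": [{"slide": [-0.093,0.192,0],"spin": 0,"gripper": 1},{"slide": [-0.093,0.192,0],"spin": 0,"gripper": 1},{"slide": [-0.093,0.192,0],"spin": 0,"gripper": 1},{"slide": [-0.093,0.192,0],"spin": 0,"gripper": 1},{"slide": [-0.093,0.192,0],"spin": 0,"gripper": 1},{"slide": [-0.093,0.192,0],"spin": 0,"gripper": 1},{"slide": [-0.093,0.192,0],"spin": 0,"gripper": 1},{"slide": [-0.093,0.192,0],"spin": 0,"gripper": 0.4}]}}

```text
t: 11.87
tool_pos: [0.5258, -0.1379, 0.4219]
tool_rot: [-3.138, -0.128, -0.001]
contact_force: [0.1, 0.3, -0.8]
opening: 0.0756
grip_force: 0.0
```

```bash
python3 -c "
from h import *
crank(); go(.5275,-.1385,.129)
d=imaging.get_image('top'); im=d['frame'][:,:,::-1]
cv2.imwrite('pics/t3.png',cv2.resize(im[100:253,207:343],None,fx=3.8,fy=3.8,interpolation=cv2.INTER_CUBIC))
"
```

```text
t 11.8667 stand rel mm -137.9005489522818 -194.20116554242256 r 238.18197685672206 ang -125.37822779635606 z 0.42189245095692235 F [ 0.1  0.3 -0.8] op 0.07562199741407041 0.0
slide mm [  1.6   0.9 292.9] spin -0.0 R [[0.997, 0.081, 0.0], [0.081, -0.997, 0.001], [0.0, -0.001, -1.0]]
```

View pics/t3.png

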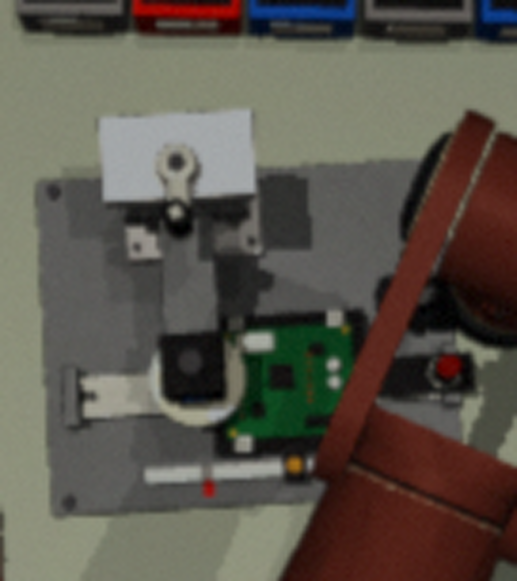

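{"name": "arm_command", "arguments": {"increments": [{"slide": [0.002,0.001,0.04],"spin": 0,"gripper": 0.6},{"slide": [0.002,0.001,0.08],"spin": 0,"gripper": 0.6},{"slide": [0.002,0.001,0.12],"spin": 0,"gripper": 0.6},{"slide": [0.002,0.001,0.16],"spin": 0,"gripper": 0.6},{"slide": [0.002,0.001,0.19],"spin": 0,"gripper": 0.6},{"slide": [0.002,0.001,0.2],"spin": 0,"gripper": 0.6},{"slide": [0.002,0.001,0.2],"spin": 0,"gripper": 0.6},{"slide": [0.002,0.001,0.2],"spin": 0,"gripper": 0.6}]}}

```text
t: 12.58
tool_pos: [0.5287, -0.1381, 0.223]
tool_rot: [3.139, 0.132, 0.001]
contact_force: [-0.3, 0.3, 0.2]
opening: 0.0682
grip_force: 0.0
```

```bash
python3 -c "
from h import *
crank(); go(.5280,-.1385,.131)"
```

```text
t 12.5833 stand rel mm -135.01436358350253 -194.57211607479374 r 236.82733526280538 ang -124.7569342541996 z 0.22297639448082368 F [-0.3  0.3  0.2] op 0.06823612216947908 0.0
slide mm [-0.8  0.3 92. ] spin 0.1 R [[0.996, 0.084, 0.001], [0.084, -0.996, -0.0], [0.001, 0.0, -1.0]]
```

{"name": "arm_command", "arguments": {"increments": [{"slide": [-0.0005,0,0.03],"spin": 0,"gripper": 0.6},{"slide": [-0.0005,0,0.06],"spin": 0,"gripper": 0.6},{"slide": [-0.0005,0,0.08],"spin": 0,"gripper": 0.6},{"slide": [-0.0005,0,0.09],"spin": 0,"gripper": 0.6},{"slide": [-0.0005,0,0.091],"spin": 0,"gripper": 0.6},{"slide": [-0.0005,0,0.091],"spin": 0,"gripper": 0.6}]}}

```text
t: 13.08
tool_pos: [0.5287, -0.1392, 0.133]
tool_rot: [3.138, 0.13, 0.004]
contact_force: [-0.2, 0.2, 0.6]
opening: 0.0683
grip_force: 0.0
```

{"name": "arm_command", "arguments": {"increments": [{"slide": [0,0,0],"spin": 0,"gripper": 0},{"slide": [0,0,0],"spin": 0,"gripper": -0.4},{"slide": [0,0,0],"spin": 0,"gripper": -1},{"slide": [0,0,0],"spin": 0,"gripper": -1},{"slide": [0,0,0],"spin": 0,"gripper": -1},{"slide": [0,0,0],"spin": 0,"gripper": -1},{"slide": [0,0,0],"spin": 0,"gripper": -1},{"slide": [0,0,0],"spin": 0,"gripper": -1}], "newtons": 50}}

```text
t: 13.75
tool_pos: [0.5281, -0.1393, 0.1325]
tool_rot: [3.138, 0.129, 0.003]
contact_force: [-1.0, 0.3, 5.8]
opening: 0.0206
grip_force: 48.8
```

```bash
python3 -c "
from h import *
crank(); go(.5229,-.0688,.131)"
```

```text
t 13.75 stand rel mm -135.73209917472724 -195.77819847267415 r 238.2274244153762 ang -124.73338670193374 z 0.1324503169386804 F [-1.   0.3  5.8] op 0.02058317025828596 48.786590695381165
slide mm [  0.7 -70.7   1.4] spin 0.0 R [[0.997, 0.082, 0.002], [0.082, -0.997, -0.001], [0.002, 0.001, -1.0]]
```

{"name": "arm_command", "arguments": {"increments": [{"slide": [0,-0.01,0],"spin": 0,"gripper": -1},{"slide": [0,-0.02,0],"spin": 0,"gripper": -1},{"slide": [0,-0.03,0],"spin": 0,"gripper": -1},{"slide": [0,-0.04,0],"spin": 0,"gripper": -1},{"slide": [0,-0.05,0],"spin": 0,"gripper": -1},{"slide": [0,-0.06,0],"spin": 0,"gripper": -1},{"slide": [0,-0.062,0],"spin": 0,"gripper": -1},{"slide": [0,-0.062,0],"spin": 0,"gripper": -1}]}}

```text
t: 14.42
tool_pos: [0.5232, -0.0778, 0.1325]
tool_rot: [3.136, 0.13, 0.004]
contact_force: [-0.6, -3.0, 5.2]
opening: 0.0206
grip_force: 50.0
```

```bash
python3 -c "
from h import *
crank(); go(.5229,-.0688,.131)"
```

```text
t 14.4167 stand rel mm -135.58196568334836 -134.0739042995477 r 190.67847606031714 ang -135.32042562893014 z 0.1324550501069447 F [-0.6 -3.   5.2] op 0.020600041240693118 50.03174364566803
slide mm [ 0.5 -9.   1.4] spin 0.1 R [[0.997, 0.083, 0.003], [0.083, -0.997, -0.003], [0.002, 0.003, -1.0]]
```

{"name": "arm_command", "arguments": {"increments": [{"slide": [0,-0.002,0],"spin": 0,"gripper": -1},{"slide": [0,-0.003,0],"spin": 0,"gripper": -1},{"slide": [0,-0.003,0],"spin": 0,"gripper": -1}]}}

```text
t: 14.67
tool_pos: [0.5229, -0.0748, 0.1325]
tool_rot: [3.137, 0.129, 0.004]
contact_force: [-1.5, -2.1, 6.6]
opening: 0.0208
grip_force: 50.1
```

{"name": "arm_command", "arguments": {"increments": [{"slide": [0,-0.001,0],"spin": 0,"gripper": -1},{"slide": [0,-0.002,0],"spin": 0,"gripper": -1},{"slide": [0,-0.002,0],"spin": 0,"gripper": -1}]}}

```text
t: 14.92
tool_pos: [0.5227, -0.0719, 0.1324]
tool_rot: [-3.138, -0.129, -0.004]
contact_force: [-1.5, 3.6, 8.0]
opening: 0.0208
grip_force: 50.3
```

{"name": "arm_command", "arguments": {"increments": [{"slide": [0,-0.001,0],"spin": 0,"gripper": -1},{"slide": [0,-0.001,0],"spin": 0,"gripper": -1},{"slide": [0,-0.001,0],"spin": 0,"gripper": -1}]}}

```text
t: 15.17
tool_pos: [0.5226, -0.0705, 0.1325]
tool_rot: [-3.137, -0.129, -0.003]
contact_force: [-2.7, 4.5, 8.4]
opening: 0.0208
grip_force: 50.3
```

{"name": "arm_command", "arguments": {"increments": [{"slide": [0,-0.001,0],"spin": 0,"gripper": -1},{"slide": [0,-0.001,0],"spin": 0,"gripper": -1},{"slide": [0,-0.001,0],"spin": 0,"gripper": -1}]}}

```text
t: 15.42
tool_pos: [0.5225, -0.0698, 0.1325]
tool_rot: [-3.138, -0.129, -0.004]
contact_force: [-0.9, 1.7, 7.3]
opening: 0.0206
grip_force: 50.2
```

{"name": "arm_command", "arguments": {"increments": [{"slide": [0,-0.001,0],"spin": 0,"gripper": -1},{"slide": [0,-0.001,0],"spin": 0,"gripper": -1},{"slide": [0,-0.001,0],"spin": 0,"gripper": -1}]}}

```text
t: 15.67
tool_pos: [0.5225, -0.0694, 0.1325]
tool_rot: [3.138, 0.129, 0.004]
contact_force: [-1.6, 0.1, 6.2]
opening: 0.0208
grip_force: 50.1
```

{"name": "arm_command", "arguments": {"increments": [{"slide": [0,-0.001,0],"spin": 0,"gripper": -1},{"slide": [0,-0.001,0],"spin": 0,"gripper": -1},{"slide": [0,-0.001,0],"spin": 0,"gripper": -1}]}}

```text
t: 15.92
tool_pos: [0.5225, -0.0691, 0.1325]
tool_rot: [3.137, 0.129, 0.004]
contact_force: [0.0, -3.3, 5.6]
opening: 0.0205
grip_force: 50.1
```

{"name": "arm_command", "arguments": {"increments": [{"slide": [0,0.0007,0],"spin": 0,"gripper": -1},{"slide": [0,0.0007,0],"spin": 0,"gripper": -1},{"slide": [0,0.0007,0],"spin": 0,"gripper": -1},{"slide": [0,0.0007,0],"spin": 0,"gripper": -1}], "newtons": 60}}

```text
t: 16.25
tool_pos: [0.5225, -0.0694, 0.1325]
tool_rot: [3.138, 0.129, 0.004]
contact_force: [-1.2, -1.9, 6.1]
opening: 0.0206
grip_force: 58.4
```

```bash
python3 -c "
from h import *
crank()
a=[]
for n,c in (('scene',(165,315,215,365)),('top',(100,250,205,355))):
  im=imaging.get_image(n)['frame'][:,:,::-1]
  a.append(cv2.resize(im[c[0]:c[1],c[2]:c[3]],(400,400),interpolation=cv2.INTER_CUBIC))
cv2.imwrite('pics/f.png',np.hstack(a))
"
```

```text
t 16.25 stand rel mm -135.54341216480185 -125.5703196974692 r 184.76991576066158 ang -137.18731693068395 z 0.13249144194649765 F [-1.2 -1.9  6.1] op 0.020603412566172315 58.40930163860321
```

View pics/f.png

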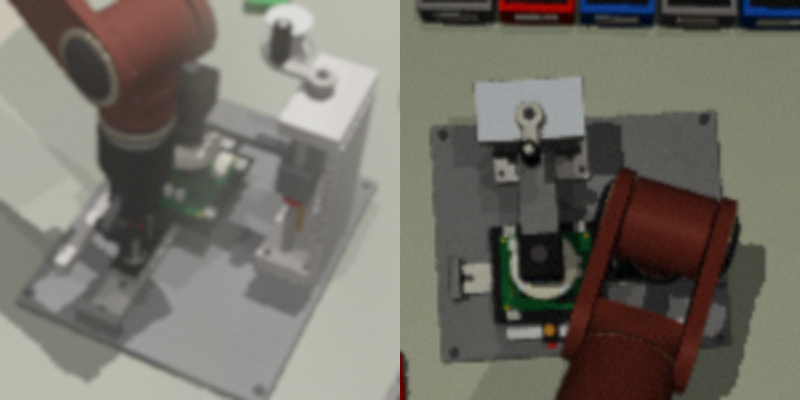

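The board is centred under the lens. The brass plunger at (550,328) lines up with the red mark at (551,345), and the crank is still at its stop.

```bash
python3 -c "
from station import order
print(order.finish_job())"
```

```text
the job is handed in; nothing more can be done
None
```

I handed the job in at about 16 s: the camera is down on its red collars, and the shuttle sits in the red view notch with its knob held at about 58 N; no verdict came back.

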